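# Rack the spice tray and show a jar's base code to the stock tablet

## Task

Push the loaded spice tray all the way into its slot in the white rack, with the three jars still standing in it. Then take out the jar with the green cap and hold it in the air in front of the tablet's camera, its base facing the lens squarely and centred, about 15 cm away, so that the code on the base can be read; finish while holding it there still. Keep the other two jars standing in the tray, do not touch the tablet, and leave the lemon, tomato, can opener and spoon where they are.

Things in the scene. Friction and masses are not known exactly. Their poses are not given: they have to be found in the camera images.
- tray: Loose steel spice tray, 110 (x) x 240 (y) x 38 mm high, about 0.6 kg empty, standing on the worktop before the rack. Origin: centre of its underside; +x is the way it slides into the rack, z up. Four nylon glide feet let it slide easily. Inner floor 6 mm up; a wooden insert plate (22 to 28 mm up) has three 50 mm wells at x = 0, y = -70, 0, +70 mm, each with one jar; which is which varies.
- tray_handle (a point): Middle of the tray's handle: a round steel bar, 8 mm thick and 72 mm long, lying along the tray's y, 82 mm above the tray's underside and 68 mm in front of the tray's origin (13 mm before its front wall), on two leaning posts. Can be pinched from above, fingers before and behind it. Its axes are the tray's.
- rack: Fixed white steel rack. Origin: on the worktop, middle of the back stop's front face; +x is the way in, z up. Tray slot at worktop level: side guides 250 mm apart (5 mm clear each side) reach 85 mm forward of the stop, then flare out 20 mm more; lips 42 mm up reach 9 mm over the tray's sides, open above between them. Home: tray against the stop, its origin at x = -55 mm, y = 0 here. Goods behind.
- spice_green: Spice jar with a green cap and dark blue label, the one to be shown: 46 mm in diameter, 106 mm high, 0.08 to 0.15 kg, rigid, standing on the tray's floor in one of the wells. Origin: centre of its base (underside), z along the jar from base to cap. A square code is printed on the base.
- spice_black_1: Spice jar with a black cap and green and orange label, 44 mm in diameter, 105 mm high, in another well. Origin: centre of its base, z towards the cap. Stays in the tray.
- spice_black_2: The other, identical jar with a black cap, in the remaining well. Origin: centre of its base, z towards the cap. Stays in the tray.
- tablet: Fixed tablet computer on an aluminium stand, left of the rack. Origin: on the worktop by the foot of the stand; the screen faces its -x. The tablet (212 mm wide, 142 mm along the slope, 8 mm thick) leans far back: the screen slopes 40 degrees from level, up and away from the robot, from about 25 to 120 mm above the worktop.
- tablet_lens (a point): The tablet's camera lens, a small dark dot in the middle of the upper (far) bezel, 116 mm above the worktop. z: the lens's line of sight, square to the screen, upward and towards the front (50 degrees above level); y: along the tablet's upper edge, level; x: up the slope of the screen.
- lemon: Loose yellow lemon, 72 mm, on the right of the worktop; a bystander. Origin at its underside as it lies at the start.
- tomato: Loose red tomato, 62 mm, on the right; a bystander. Origin at its underside at the start.
- opener: Loose can opener with a yellow handle, 174 x 41 x 20 mm, lying at the front right; a bystander. Origin at the centre of its underside.
- spoon: Loose teaspoon, 132 x 28 x 11 mm, lying at the front left; a bystander. Origin at the centre of its underside.
There are look-alikes about, which are no part of the job. Leave any red look-alike of the spice_green alone.

How it is judged (in metres and radians):
On the way, in this order (a step that is already met when the one before it is completed fails the run):
1. the tray is fully home in the rack with all three jars standing in it (x of tray in the frame of rack above -0.06 m and horizontal distance between tray and rack below 0.062 m and angle between the x axis of tray and the x axis of rack, either way round below 0.09 rad and height (world z) of tray below 0.006 m and z of each of spice_green, spice_black_1, spice_black_2 in the frame of tray below 0.014 m and angle between spice_green's own z axis and vertical below 0.2 rad), for 0.3 s.
2. the green-capped jar has been drawn up out of its well (height (world z) of spice_green above 0.06 m), for 0.1 s.
At the end, for the whole second after the job is handed in: Green jar held still, base to the tablet: base centre 12-18 cm before the lens, within 25 mm of its line of sight each way, axis within 0.2 rad, cap away. Tray home (within 5 mm of the stop, 0.09 rad of straight, flat), both black-capped jars upright in their wells (z of spice_green in the frame of tablet_lens between 0.12 and 0.18 m and x of spice_green in the frame of tablet_lens between -0.025 and 0.025 m and y of spice_green in the frame of tablet_lens between -0.025 and 0.025 m and angle between the z axis of spice_green and the z axis of tablet_lens, either way round below 0.2 rad and angle between spice_green's own z axis and vertical below 1.2 rad and contact force between spice_green and the fingers above 1 N and linear speed of spice_green below 0.02 m/s and angular speed of spice_green below 0.15 rad/s and x of tray in the frame of rack above -0.06 m and horizontal distance between tray and rack below 0.062 m and angle between the x axis of tray and the x axis of rack, either way round below 0.09 rad and height (world z) of tray below 0.006 m and z of each of spice_black_1, spice_black_2 in the frame of tray below 0.014 m and angle between each of spice_black_1, spice_black_2's own z axis and vertical below 0.2 rad); the arm keeps its last pose, push and grip.
It fails at once if the tablet is touched (contact force between tablet and anything else above 1 N).
It fails at once if a black-capped jar leaves its well or tips (z of any of spice_black_1, spice_black_2 in the frame of tray above 0.03 m or angle between any of spice_black_1, spice_black_2's own z axis and vertical above 0.5 rad).
It fails at once if a bystander (lemon, tomato, can opener, spoon) is moved (distance of any of lemon, tomato, opener, spoon from where it was at the start of the episode above 0.03 m).
It also fails if it takes over 61 s, if anything falls off the work surface, if the arm or the gripper's body presses on something with over 40 N, if the wrist force passes 120 N, or if a joint passes its speed limit or range.

## Robot

A 6-joint arm with a two-finger parallel gripper is mounted at the origin on a cart in front of the work surface, level with it; the furniture and walls round the work are solid. World frame = base frame: x ahead of the robot, y to its left, z up, the work surface at z = 0. Lengths are in mm, angles in rad, forces in N, time in s.
With the tool pointing down it reaches from about 300 to 1000 mm from the base axis. Payload 5.1 kg.
Tool frame: the origin (TCP) lies between the finger pads; the fingertips stand 11 mm ahead of it and the grasp point (between the pads) lies 8 mm behind it; z points along the fingers, y is the line along which they close (so a half turn about z gives the same grasp; the last joint's range is limited). The gripper opens to 95 mm and grips with 3 to 60 N. Pads are 20 mm wide; open, the fingers measure 119 mm over their backs; the gripper's body (75 mm by 180 mm) begins 59 mm behind the grasp point.
Start: joints at [-0.083, 0.124, 1.65, -0, 1.367, -0.083], TCP at [649.988, -0.028, 196.856] pointing down, gripper open.
Joint ranges: [-2.61, 2.61], [-1.02, 2.33], [0.03, 2.71], [-1.35, 4.49], [0.32, 2.68], [-2.91, 2.91]. Speed limits (rad/s): [2.57, 2.57, 3.14, 3.14, 3.14, 3.14].

## Interface

Orientations are given as a 3x3 rotation matrix whose columns are the frame's x, y, z axes.
In Python, from bench import robot gives the robot as it stands.
- The arm moves only by the tool arm_command, never from a script. Its argument "plan" is a list of rows, each a list of 3 entries, a list of its own where there are three numbers: the shift along the tool's x, y, z in mm, then the turn, a rotation vector about the tool's x, y, z in rad, then the gripper's target within -1 to 1 (shut at 1, half-way at 0, fully open at -1). A call has 1 to 8 rows; each row is the pose to reach, as a shift and turn from the pose commanded when the call began, along the tool's axes at that moment; what a row does not reach only later rows make up. A row lasts 1/10 s, in which the tool goes at most 50 mm and 8.59 degrees, less where a joint would pass 70% of its speed; a pose out of reach is approached as far as the arm can. A call with a gripper value outside its range is refused whole. The fingers move at their own pace and stop on an object; "squeeze" is the grip in N (left out, the last holds). Time passes only in rows, so rows that repeat a pose let the fingers close. It gives the time, the measured TCP pose, the force, the opening and the grip force at its end, in the units of the state.
- robot.sense(): the state, without advancing time (a new reading comes with each control period).
- robot.capture(name): name is "scene" or "side" or "wrist"; returns the picture (400x640x3 uint8, red, green, blue); there is no depth.
- robot.camera_model(name): a dict with "mtx" (3x3 intrinsics, pixels), "k1" (the pictures are not rectified: a ray, as slopes to the right and down, at radius r is drawn at 1 + k1 r^2 times it, then the intrinsics apply), "origin" and "orientation" of the camera in the world; the wrist camera has in their place "mount" (4x4, takes a point from camera to tool coordinates, whose origin is the TCP and whose axes are the flange's). Camera axes: x right, y down, z forward; pixel columns grow to the right and rows downward; lengths in mm; the calibration is good to about 2 mm. A picture is of the moment at which its call begins: read the wrist's pose just before it. camera_model takes no time and is no camera call.
- robot.job_done(): hands the job in; it is judged then, once.
The state is a dict: "clock": time; "qpos": joint angles; "dq": joint speeds; "joint_torque": joint torques, N m; "tcp_pos": TCP position; "eef_rot": TCP orientation; "wrist_force": force on the tool from outside, world axes, zero at the start; "moment": the same for the moment, N m; "opening": finger opening in mm; "grasp_force": force on a finger pad.
Only numpy, scipy, OpenCV 4.12 (cv2) and the standard library are available. Lean on these libraries where they do the work, as an engineer would, in place of code of your own. Each camera call takes 0.05 s, during which the arm holds its last target. There are 200 camera calls.

## Working session

There is one attempt and no reset: what is moved stays moved. The work goes in short steps, Python scripts to look and compute and a tool call to move; the robot and the scene stay as the last step left them, time stands still between calls to the robot, and variables do not carry over. Pictures are saved under pics/ and viewed, at most 10 in all, crops included, and the job is handed in when it is done.

Besides the shell and the picture viewer there is one more tool, called after "Emit:" by a JSON object that holds its "name" and its "arguments", one argument or row to a line. arm_command: Moves the arm, as the interface text tells. Its arguments: {"type":"object","properties":{"plan":{"type":"array","items":{"type":"array"}},"squeeze":{"type":"number"}},"required":["plan"]}

```bash
ls; mkdir -p pics; python3 - <<'E'
from bench import robot
import cv2
print(robot.sense())
for n in ("scene","side","wrist"):
    im=robot.capture(n); cv2.imwrite(f"pics/{n}0.png",im[:,:,::-1]); print(n,robot.camera_model(n))
E
```

```text
pics
{'clock': 0.0, 'qpos': array([-8.25828364e-02,  1.24493261e-01,  1.65160784e+00,  4.61645735e-06,
        1.36748224e+00, -8.25705535e-02]), 'dq': array([ 4.81534077e-04, -4.72210845e-05,  8.07327352e-04, -4.13634300e-04,
       -3.29740947e-04,  1.43362246e-03]), 'joint_torque': array([-6.25927078e-04, -4.17603564e+01, -3.59935069e+01,  7.73367751e-02,
        4.92534391e-02, -1.75303944e-04]), 'tcp_pos': array([6.49354723e+02, 3.69053838e-02, 1.95633846e+02]), 'eef_rot': array([[ 1.33868177e-05,  9.99998033e-01, -1.98353122e-03],
       [ 9.99999986e-01, -1.30521900e-05,  1.68715867e-04],
       [ 1.68689645e-04, -1.98353345e-03, -9.99998019e-01]]), 'wrist_force': array([-0.14781477,  0.19376843,  0.20539804]), 'moment': array([-0.00116704, -0.00153402, -0.02957912]), 'grasp_force': 0.0, 'opening': 95.3461172106053}
scene {'mtx': array([[393.68819091,   0.        , 314.14839676],
       [  0.        , 393.68819091, 196.96351849],
       [  0.        ,   0.        ,   1.        ]]), 'k1': -0.03804112445630522, 'origin': array([-196.72191728,  744.74949169,  733.42110967]), 'ori
[... 426 characters left out ...]
ion': array([[ 0.2947783 , -0.52116714,  0.80093106],
       [-0.95555603, -0.16453605,  0.2446233 ],
       [ 0.00429241, -0.83744415, -0.54650606]])}
wrist {'mtx': array([[339.98620378,   0.        , 317.76444262],
       [  0.        , 339.98620378, 201.50429334],
       [  0.        ,   0.        ,   1.        ]]), 'k1': -0.015996644424302185, 'mount': array([[-1.38746556e-03, -9.66269121e-01, -2.57530699e-01,
         7.20972376e+01],
       [ 9.99998644e-01, -1.56904262e-03,  4.99566643e-04,
         3.77685347e-01],
       [-8.86792462e-04, -2.57529656e-01,  9.66269988e-01,
        -1.87713641e+02],
       [ 0.00000000e+00,  0.00000000e+00,  0.00000000e+00,
         1.00000000e+00]])}
```

View pictures.

View pics/scene0.png

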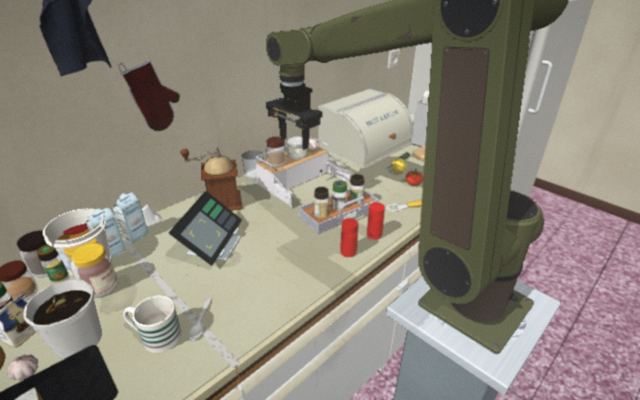

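View pics/side0.png

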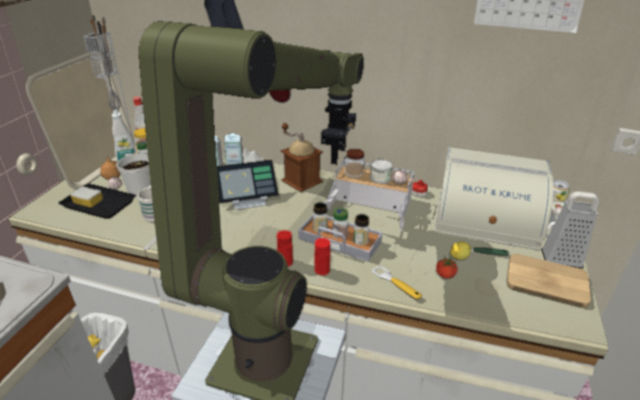

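View pics/wrist0.png

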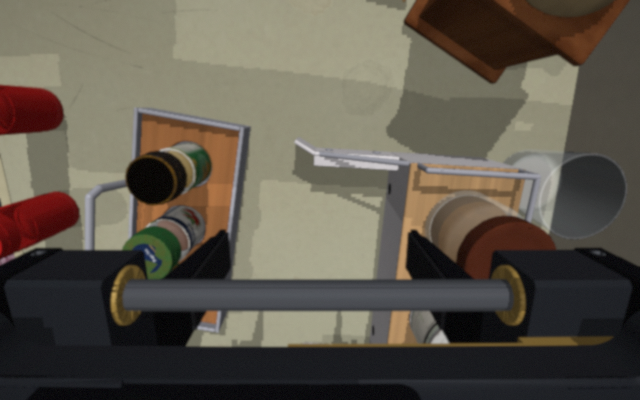

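```bash
cat > h.py <<'E'
import numpy as np, cv2
from bench import robot
def cam(name,s=None):
    m=robot.camera_model(name)
    if name=="wrist":
        s=s or robot.sense(); M=m["mount"]
        return m, s["eef_rot"]@M[:3,:3], s["eef_rot"]@M[:3,3]+s["tcp_pos"]
    return m,m["orientation"],m["origin"]
def ray(c,uv):
    m,R,o=c
    p=cv2.undistortPoints(np.array([[uv]],float),m["mtx"],np.array([m["k1"],0,0,0.]))[0,0]
    d=R@np.array([p[0],p[1],1]); return o,d/np.linalg.norm(d)
def onz(c,uv,z):
    o,d=ray(c,uv); return (o+d*(z-o[2])/d[2]).round(1)
def pix(c,P):
    m,R,o=c; q=R.T@(np.array(P,float)-o); 
    a=q[:2]/q[2]; a=a*(1+m["k1"]*(a@a)); return (m["mtx"][:2,:2]@a+m["mtx"][:2,2]).round(1)
def tri(ca,ua,cb,ub):
    (o1,d1),(o2,d2)=ray(ca,ua),ray(cb,ub)
    t=np.linalg.lstsq(np.c_[d1,-d2],o2-o1,rcond=None)[0]
    return ((o1+d1*t[0]+o2+d2*t[1])/2).round(1), np.linalg.norm(o1+d1*t[0]-o2-d2*t[1]).round(1)
E
cat > a.py <<'E'
from h import *
w=cam("wrist")
for n,u,z in [("trayFL",(137,110),38),("trayBL",(248,127),38),("trayBR",(220,328),38),("handle L",(92,190),82),("green cap",(152,252),112),("black cap",(155,178),112),
 ("flare tip",(297,145),42),("lip0",(315,155),42),("lip1",(404,160),42),("shelfcorner",(390,160),130),("red1",(20,110),0)]:
    print(n,onz(w,u,z))
S,D=cam("scene"),cam("side")
print("green",tri(S,(341,186),D,(341,213)))
print("black1",tri(S,(321,191),D,(320,208)),"black2",tri(S,(358,180),D,(362,219)))
for n,u,v in [("tabTL",(200,193),(217,166)),("tabTR",(243,215),(273,161)),("tabBR",(210,264),(279,192)),("tabBL",(169,234),(222,203))]: print(n,tri(S,u,D,v))
for n,u,v in [("redA",(349,224),(285,234)),("redB",(376,208),(322,241)),("spoon",(205,305),(0,0))]: 
  if n!="spoon": print(n,tri(S,u,D,v))
print("spoon",onz(S,(203,310),5),"opener",onz(D,(400,284),10),"tomato",onz(D,(447,268),30))
for n,f in (("scene",S),("side",D)):
    im=cv2.imread(f"pics/{n}0.png")
E
python3 a.py
python3 - <<'E'
import cv2,numpy as np
a=cv2.imread('pics/scene0.png')[120:270,150:400];b=cv2.imread('pics/side0.png')[130:280,205:455]
cv2.imwrite('pics/crop0.png',np.vstack([cv2.resize(x,(500,300),interpolation=cv2.INTER_CUBIC) for x in(a,b)]))
E
```

```text
trayFL [471.4  73.7  38. ]
trayBL [580.4  56.9  38. ]
trayBR [ 534.9 -173.3   38. ]
handle L [442.9   2.9  82. ]
green cap [506.4 -45.3 112. ]
black cap [517.2  19.7 112. ]
flare tip [629.2  39.4  42. ]
lip0 [647.1  29.4  42. ]
lip1 [736.8  24.3  42. ]
shelfcorner [704.   36.6 130. ]
red1 [321.   74.9   0. ]
green (array([496.9, -53.4, 105.2]), np.float64(2.7))
black1 (array([513.3,  16.5, 104.6]), np.float64(7.0)) black2 (array([ 484.8, -120.9,  104.7]), np.float64(3.5))
tabTL (array([557.8, 376.1, 203.5]), np.float64(65.2))
tabTR (array([629. , 235.1, 123.8]), np.float64(91.1))
tabBR (array([ 781. ,  290.5, -109.7]), np.float64(114.9))
tabBL (array([665.5, 428.4,  15.7]), np.float64(121.0))
redA (array([352.4,  73.9, 100.1]), np.float64(3.0))
redB (array([347.5, -37.2, 103.1]), np.float64(5.0))
spoon [449.2 483.2   5. ] opener [ 345.  -265.9   10. ] tomato [ 428.  -385.8   30. ]
```

View pics/crop0.png

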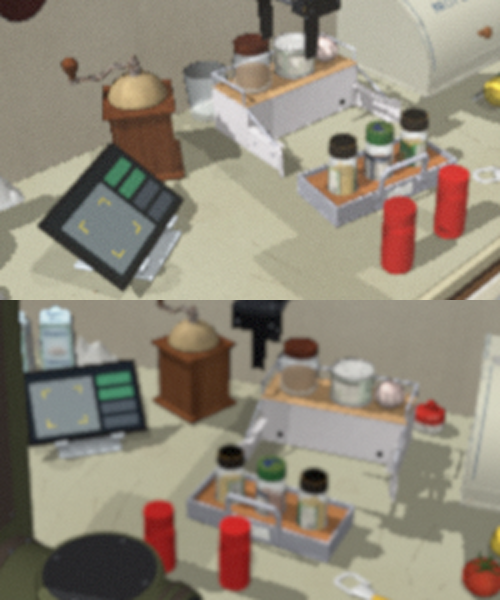

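The green jar is in the middle well. The tray's yaw is about -11.5° with its origin near (500,-53), and two red jars stand in front of it, one at (348,-37). I'll raise the wrist to see the tray and rack together.

Emit:
{"name": "arm_command", "arguments": {
  "plan": [
    [[-40,-10,-45],[0,0,0],-0.3],
    [[-80,-20,-90],[0,0,0],-0.3],
    [[-120,-40,-140],[0,0,0],-0.3],
    [[-170,-50,-190],[0,0,0],-0.3],
    [[-190,-60,-190],[0,0,0],-0.3],
    [[-190,-60,-190],[0,0,0],-0.3]
  ]
}}

```text
clock: 0.75
tcp_pos: [589.5, -192.7, 390.3]
eef_rot: [[0.002, 1.0, 0.004], [1.0, -0.002, -0.002], [-0.002, 0.004, -1.0]]
wrist_force: [0.2, 0.2, -0.6]
opening: 62.0
grasp_force: 0.0
```

```bash
cat > snap.py <<'E'
import sys,pickle; from h import *
n=sys.argv[1]; s=robot.sense(); im=robot.capture("wrist"); cv2.imwrite(f"pics/{n}.png",im[:,:,::-1]); pickle.dump(s,open(f"{n}.pkl","wb")); print(s["clock"],s["tcp_pos"].round(1),s["eef_rot"].round(3).tolist(),s["opening"],s["wrist_force"].round(1))
E
python3 snap.py w1
```

```text
0.75 [ 589.5 -192.7  390.3] [[0.002, 1.0, 0.004], [1.0, -0.002, -0.002], [-0.002, 0.004, -1.0]] 61.99508891801178 [ 0.2  0.2 -0.6]
```

View pics/w1.png

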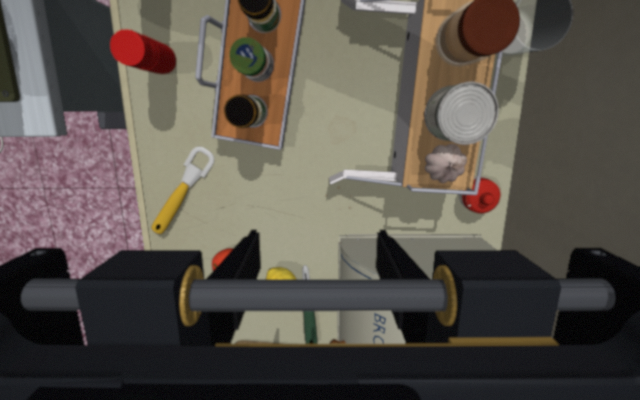

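Emit:
{"name": "arm_command", "arguments": {
  "plan": [
    [[45,0,0],[0,0,0],-0.3],
    [[90,0,0],[0,0,0],-0.3],
    [[100,0,0],[0,0,0],-0.3],
    [[100,0,0],[0,0,0],-0.3]
  ]
}}

```text
clock: 1.2
tcp_pos: [589.9, -88.5, 386.5]
eef_rot: [[-0.003, 1.0, -0.0], [1.0, 0.003, -0.0], [-0.0, -0.0, -1.0]]
wrist_force: [-0.1, -0.3, -0.1]
opening: 62.0
grasp_force: 0.0
```

```bash
python3 snap.py w2; python3 -c "
import cv2; a=cv2.imread('pics/w2.png')[0:250,130:530]; cv2.imwrite('pics/w2c.png',cv2.resize(a,None,fx=2,fy=2,interpolation=cv2.INTER_CUBIC))"
```

```text
1.2 [589.9 -88.5 386.5] [[-0.003, 1.0, -0.0], [1.0, 0.003, -0.0], [-0.0, -0.0, -1.0]] 61.97681951930503 [-0.1 -0.3 -0.1]
```

View pics/w2c.png

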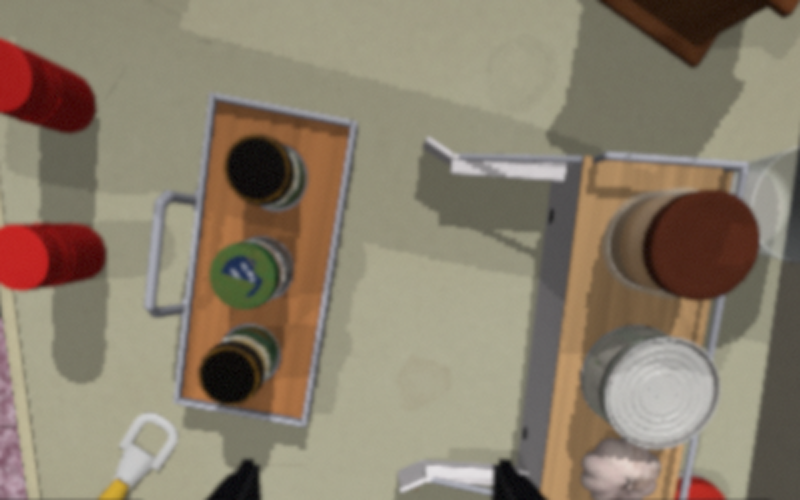

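```bash
cat > b.py <<'E'
from h import *; import pickle
c=cam("wrist",pickle.load(open("w2.pkl","rb")))
f=lambda u,z: onz(c,(u[0]/2+130,u[1]/2),z)
P={}
for n,u,z in [("FL",(213,98),38),("BL",(355,122),38),("BR",(305,423),38),("FR",(180,402),38),("hL",(162,199),82),("hR",(152,309),82),
("lipLfront",(452,162),42),("lipLback",(565,162),42),("lipLin0",(452,174),42),("lipLin1",(565,180),42),("tipL",(428,140),42),("tipR",(400,490),42),("lipR0",(428,465),42),("lipRb",(495,468),42),
("stopL",(553,190),0),("stopR",(522,440),0),("boltL",(551,216),30),("boltR",(525,433),30),("shelfL",(583,170),120),("shelfR",(543,470),120),
("capL",(258,168),111),("capG",(245,274),112),("capR",(230,373),111)]:
    P[n]=f(u,z); print(n,P[n])
yaw=lambda d: np.degrees(np.arctan2(d[1],d[0])).round(1)
print("tray c",(P["FL"]+P["BL"]+P["BR"]+P["FR"])/4,"yaws",yaw(P["BL"]-P["FL"]),yaw(P["BR"]-P["FR"]),yaw(P["FL"]-P["FR"])-90,yaw(P["BL"]-P["BR"])-90,"h",yaw(P["hL"]-P["hR"])-90,(P["hL"]+P["hR"])/2, "caps",yaw(P["capL"]-P["capR"])-90)
print("rack",yaw(P["tipL"]-P["tipR"])-90,yaw(P["stopL"]-P["stopR"])-90,yaw(P["boltL"]-P["boltR"])-90,yaw(P["shelfL"]-P["shelfR"])-90,yaw(P["lipLback"]-P["lipLfront"]),np.linalg.norm(P["tipL"]-P["tipR"]))
E
python3 b.py
```

```text
FL [471.4  71.4  38. ]
BL [575.2  55.   38. ]
BR [ 532.6 -176.4   38. ]
FR [ 430.9 -158.7   38. ]
hL [441.9  -1.   82. ]
hR [428.7 -77.4  82. ]
lipLfront [647.1  26.8  42. ]
lipLback [731.   27.1  42. ]
lipLin0 [647.3  18.3  42. ]
lipLin1 [731.9  14.3  42. ]
tipL [628.9  42.1  42. ]
tipR [ 611.3 -233.8   42. ]
lipR0 [ 634.3 -211.5   42. ]
lipRb [ 690.1 -214.1   42. ]
stopL [733.9   9.    0. ]
stopR [ 720.7 -203.3    0. ]
boltL [726.1 -11.6  30. ]
boltR [ 716.  -187.3   30. ]
shelfL [722.2  15.9 120. ]
shelfR [ 709.7 -186.6  120. ]
capL [514.3  17.4 111. ]
capG [502.9 -50.2 112. ]
capR [ 489.1 -118.3  111. ]
tray c [502.525 -52.175  38.   ] yaws -9.0 -9.9 -10.0 -10.400000000000006 h -9.799999999999997 [435.3 -39.2  82. ] caps -10.5
rack -3.700000000000003 -3.5999999999999943 -3.299999999999997 -3.5 0.2 276.46079288029256
```

Emit:
{"name": "arm_command", "arguments": {
  "plan": [
    [[8,-30,35],[0,0,0.09],0.16],
    [[16,-60,70],[0,0,0.181],0.16],
    [[24,-90,105],[0,0,0.181],0.16],
    [[32,-120,150],[0,0,0.181],0.16],
    [[49,-155,190],[0,0,0.181],0.16],
    [[49,-155,230],[0,0,0.181],0.16],
    [[49,-155,236],[0,0,0.181],0.16],
    [[49,-155,236],[0,0,0.181],0.16]
  ]
}}

```text
clock: 2.05
tcp_pos: [434.4, -41.7, 150.0]
eef_rot: [[0.181, 0.983, -0.003], [0.983, -0.181, 0.0], [-0.0, -0.003, -1.0]]
wrist_force: [0.6, -0.4, 0.4]
opening: 39.6
grasp_force: 0.0
```

```bash
python3 snap.py w3; python3 - <<'E'
from h import *; import pickle
cv2.imwrite("pics/s3.png",robot.capture("scene")[:,:,::-1])
a=cv2.imread("pics/w3.png"); b=cv2.imread("pics/s3.png")[120:270,150:400]
cv2.imwrite("pics/c3.png",np.vstack([cv2.resize(a,(480,300)),cv2.resize(b,(480,290))]))
E
```

```text
2.05 [434.4 -41.7 150. ] [[0.181, 0.983, -0.003], [0.983, -0.181, 0.0], [-0.0, -0.003, -1.0]] 39.57649877935869 [ 0.6 -0.4  0.4]
```

View pics/c3.png

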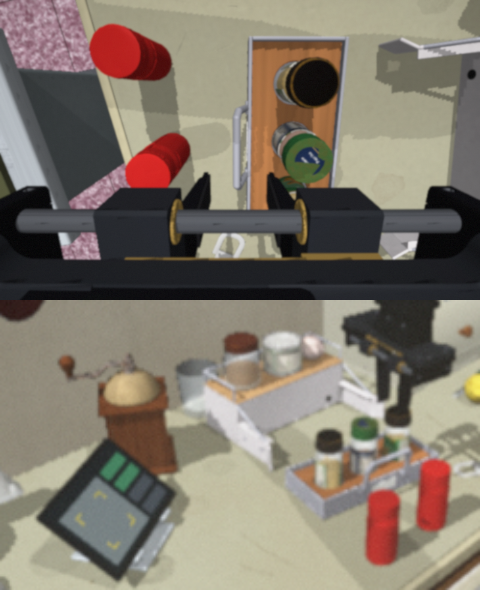

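Emit:
{"name": "arm_command", "arguments": {
  "plan": [
    [[2,0,35],[0,0,0],0.16],
    [[2,0,65],[0,0,0],0.16],
    [[2,0,74],[0,0,0],0.16],
    [[2,0,74],[0,0,0],1],
    [[2,0,74],[0,0,0],1],
    [[2,0,74],[0,0,0],1],
    [[2,0,74],[0,0,0],1]
  ],
  "squeeze": 25
}}

```text
clock: 2.85
tcp_pos: [436.6, -39.4, 78.6]
eef_rot: [[0.18, 0.984, 0.003], [0.984, -0.18, -0.001], [-0.0, 0.003, -1.0]]
wrist_force: [-0.2, 0.2, -0.4]
opening: 13.4
grasp_force: 0.0
```

Emit:
{"name": "arm_command", "arguments": {
  "plan": [
    [[0,0,0],[0,0,0],1],
    [[0,0,0],[0,0,0],1],
    [[0,4,0],[0,0,0],1],
    [[0,12,0],[0,0,0],1],
    [[-1,22,0],[0,0,0],1],
    [[-3,32,0],[0,0,-0.01],1],
    [[-6,40,0],[0,0,-0.025],1],
    [[-10,48,0],[0,0,-0.04],1]
  ]
}}

```text
clock: 3.65
tcp_pos: [481.5, -57.9, 76.7]
eef_rot: [[0.139, 0.99, -0.0], [0.99, -0.139, 0.0], [0.0, -0.001, -1.0]]
wrist_force: [0.2, 0.3, 0.4]
opening: 0.2
grasp_force: 0.2
```

```bash
python3 snap.py w4; python3 - <<'E'
from h import *
cv2.imwrite("pics/s4.png",robot.capture("scene")[:,:,::-1])
cv2.imwrite("pics/d4.png",robot.capture("side")[:,:,::-1])
a=cv2.imread("pics/w4.png"); b=cv2.imread("pics/s4.png")[130:240,280:420];d=cv2.imread("pics/d4.png")[180:290,280:420]
cv2.imwrite("pics/c4.png",np.vstack([cv2.resize(a,(560,350))[:235],np.hstack([cv2.resize(b,(400,314)),cv2.resize(d,(400,314))])[:, :560] if 0 else cv2.resize(np.hstack([b,d]),(560,220))]))
E
```

```text
3.65 [481.5 -57.9  76.7] [[0.139, 0.99, -0.0], [0.99, -0.139, 0.0], [0.0, -0.001, -1.0]] 0.17060442464710127 [0.2 0.3 0.4]
```

View pics/c4.png

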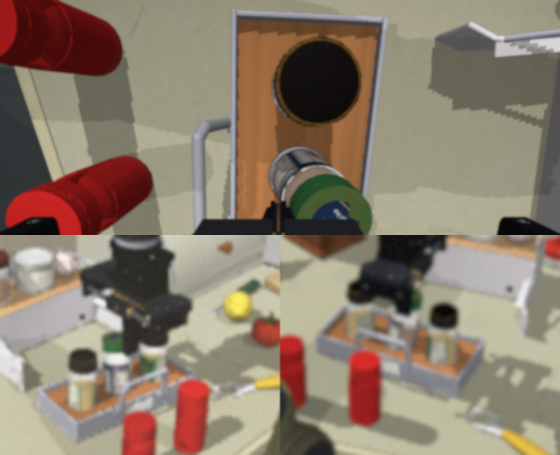

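```bash
python3 - <<'E'
from h import *; import pickle
W=lambda n: cam("wrist",pickle.load(open(n+".pkl","rb")))
k=640/560
c4,c2,c3=W("w4"),W("w2"),W("w3")
for n,u,z in [("hL",(200*k,130*k),82),("hLow",(197*k,220*k),82),("FL",(234*k,12*k),38),("BL",(386*k,18*k),38),("capG",(322*k,205*k),112),("capL",(319*k,82*k),111)]: print(n,onz(c4,u,z))
print(tri(c2,(162/2+130,199/2),c4,(200*k,130*k)))
k3=640/480
for n,u,z in [("hL",(238*k3,110*k3),82),("hR",(238*k3,185*k3),82),("FL",(250*k3,38*k3),38),("BL",(348*k3,39*k3),38)]: print(n,onz(c3,u,z))
print(tri(c2,(162/2+130,199/2),c3,(238*k3,110*k3)))
print("proj of handle mid in w3", pix(c3,(435.3,-39.2,82))/k3, "tcp",pix(c3,robot.sense()["tcp_pos"]*0+[434.4,-41.7,150])/k3)
E
```

```text
hL [442.2   1.   82. ]
hLow [428.  -56.8  82. ]
FL [470.   74.1  38. ]
BL [573.8  55.8  38. ]
capG [507.8 -46.2 112. ]
capL [513.1  17.8 111. ]
(array([ 4.375e+02, -2.000e-01,  6.590e+01]), np.float64(0.7))
hL [442.9   3.9  82. ]
hR [428.3 -74.9  82. ]
FL [469.1  73.9  38. ]
BL [574.4  53.6  38. ]
(array([441.8,   1.4,  78.2]), np.float64(4.7))
proj of handle mid in w3 [238.425 152.4  ] tcp [237.75 178.35]
```

```bash
python3 - <<'E'
from h import *
S,D=cam("scene"),cam("side")
for n,P in [("tip66",(481.5,-57.9,66)),("z90",(481.5,-57.9,90)),("z110",(481.5,-57.9,110)),("handle",(435.3,-39.2,82)),("hL",(441.5,-4,82)),("hR",(429,-74,82)),("capG",(503,-50,112))]: print(n,pix(S,P),pix(D,P))
def up(n,x0,x1,y0,y1):
    return cv2.resize(cv2.imread(n)[y0:y1,x0:x1],(400,300),interpolation=cv2.INTER_CUBIC)
cv2.imwrite("pics/c5.png",np.hstack([up("pics/s4.png",310,390,160,220),up("pics/d4.png",300,380,195,255)]))
print(robot.sense()["qpos"],robot.sense()["opening"])
E
```

```text
tip66 [345.  197.5] [340.6 227. ]
z90 [345.3 191. ] [340.9 220.6]
z110 [345.6 185.5] [341.1 215.1]
handle [352.5 201.2] [330.7 230.3]
hL [343.2 205. ] [319.9 227. ]
hR [361.5 197.7] [341.6 233.6]
capG [338.7 183.4] [340.4 210.3]
[-2.30679957e-01 -1.39742364e-01  2.12276999e+00  4.36337532e-05
  1.15906468e+00 -8.92106512e-02] 0.705785338832366
```

View pics/c5.png

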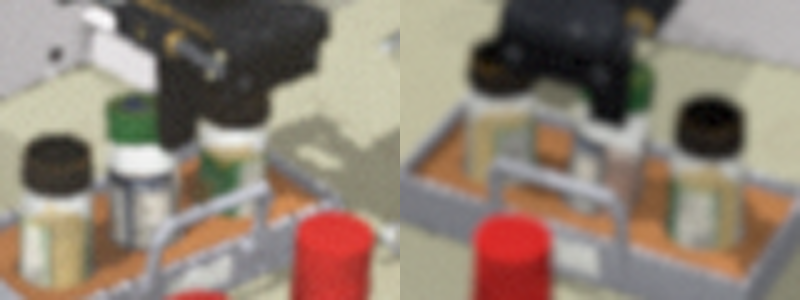

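```bash
python3 - <<'E'
from h import *
S,D=cam("scene"),cam("side")
for sx in(-25,25):
  for z in (139,150,170): print("s3",sx,z,pix(S,(434.4+sx*.98,-41.7-sx*.18,z)))
for sx in(-53,53):
  for z in (186,200,215): print("s0",sx,z,pix(S,(649.4+sx,0,z)),pix(D,(649.4+sx,0,z)))
# lowest dark finger pixels
for n,(x0,x1,y0,y1) in [("s3",(325,375,130,200)),("s4",(335,357,150,215)),("scene0",(270,320,110,160)),("side0",(320,350,120,175)),("d4",(335,347,190,235))]:
    g=cv2.imread(f"pics/{n}.png").max(2)[y0:y1,x0:x1]<60
    print(n,[(x0+i,y0+np.flatnonzero(g[:,i]).max()) for i in range(0,x1-x0,2) if g[:,i].any()])
E
```

```text
s3 -25 139 [359.7 188.5]
s3 -25 150 [359.9 185.2]
s3 -25 170 [360.3 179.2]
s3 25 139 [349.  181.4]
s3 25 150 [349.2 178.2]
s3 25 170 [349.5 172.3]
s0 -53 186 [306.1 157.5] [333.2 172.2]
s0 -53 200 [306.  153.4] [333.3 168.3]
s0 -53 215 [306. 149.] [333.4 164. ]
s0 53 186 [283.6 147.1] [341.7 157.4]
s0 53 200 [283.4 143.1] [341.8 153.6]
s0 53 215 [283.2 138.8] [342.  149.6]
s3 [(325, np.int64(196)), (329, np.int64(134)), (331, np.int64(142)), (333, np.int64(137)), (335, np.int64(138)), (337, np.int64(139)), (339, np.int64(146)), (341, np.int64(136)), (343, np.int64(137)), (345, np.int64(138)), (347, np.int64(168)), (349, np.int64(170)), (351, np.int64(169)), (353, np.int64(183)), (355, np.int64(178)), (357, np.int64(183)), (359, np.int64(184)), (361, np.int64(183)), (363, np.int64(168)), (365, np.int64(163)), (367, np.int64(163)), (369, np.int64(162)), (371, np.int64(161)), (373, np.int64(160))]
s4 [(335, np.int64(165)), (337, np.int64(162)), (339, np.int64(168)), (341, np.int64(169)), (343, np.int64(188)), (345, np.int64(188)), (347, np.int64(187)), (349, np.int64(182)), (351, np.int
[... 340 characters left out ...]
(113)), (298, np.int64(125)), (300, np.int64(126)), (302, np.int64(127)), (304, np.int64(148)), (306, np.int64(147)), (308, np.int64(135)), (310, np.int64(126)), (312, np.int64(126)), (314, np.int64(125)), (316, np.int64(124)), (318, np.int64(123))]
side0 [(322, np.int64(142)), (324, np.int64(143)), (326, np.int64(143)), (328, np.int64(144)), (330, np.int64(144)), (332, np.int64(162)), (334, np.int64(163)), (336, np.int64(162)), (338, np.int64(149)), (340, np.int64(149)), (342, np.int64(149)), (344, np.int64(148)), (346, np.int64(132)), (348, np.int64(129))]
d4 [(335, np.int64(212)), (337, np.int64(213)), (339, np.int64(217)), (341, np.int64(218)), (343, np.int64(219)), (345, np.int64(216))]
```

The fingertips really end about 30 mm higher than documented. Both fixed cameras agree on this at three poses, and the fingers passed over the bar without touching it. I'll allow for that: raise, go back, and descend deeper.

Emit:
{"name": "arm_command", "arguments": {
  "plan": [
    [[0,0,-30],[0,0,0],1],
    [[0,-10,-50],[0,0,0],1],
    [[6,-35,-55],[0,0,0.02],0.16],
    [[12,-48,-50],[0,0,0.04],0.16],
    [[12,-48,-30],[0,0,0.04],0.16],
    [[12,-48,0],[0,0,0.04],0.16],
    [[12,-48,25],[0,0,0.04],0.16],
    [[12,-48,33],[0,0,0.04],0.16]
  ]
}}

```text
clock: 4.6
tcp_pos: [432.3, -38.3, 41.0]
eef_rot: [[0.18, 0.984, -0.005], [0.984, -0.18, 0.001], [0.0, -0.005, -1.0]]
wrist_force: [-0.0, 0.3, -1.0]
opening: 38.7
grasp_force: 0.0
```

Emit:
{"name": "arm_command", "arguments": {
  "plan": [
    [[0,0,0],[0,0,0],1],
    [[0,0,0],[0,0,0],1],
    [[0,0,0],[0,0,0],1],
    [[0,0,0],[0,0,0],1],
    [[0,0,0],[0,0,0],1]
  ]
}}

```text
clock: 5.1
tcp_pos: [434.8, -38.9, 44.7]
eef_rot: [[0.18, 0.984, -0.001], [0.984, -0.18, 0.0], [-0.0, -0.001, -1.0]]
wrist_force: [-3.8, 0.9, 6.0]
opening: 7.4
grasp_force: 25.0
```

Emit:
{"name": "arm_command", "arguments": {
  "plan": [
    [[0,4,0],[0,0,0],1],
    [[0,12,0],[0,0,0],1],
    [[-2,22,0],[0,0,-0.01],1],
    [[-6,32,0],[0,0,-0.03],1],
    [[-12,42,0],[0,0,-0.05],1],
    [[-19,51,0],[0,0,-0.08],1],
    [[-26,58,0],[0,0,-0.1],1],
    [[-32,63,0],[0,0,-0.12],1]
  ]
}}

```text
clock: 5.9
tcp_pos: [491.9, -81.5, 44.7]
eef_rot: [[0.06, 0.998, 0.001], [0.998, -0.06, 0.001], [0.001, 0.001, -1.0]]
wrist_force: [-2.7, 3.9, 5.5]
opening: 7.1
grasp_force: 25.0
```

Emit:
{"name": "arm_command", "arguments": {
  "plan": [
    [[-4,2,0],[0,0,0],1],
    [[-5,3,0],[0,0,0],1],
    [[-5,3,0],[0,0,0],1]
  ]
}}

```text
clock: 6.2
tcp_pos: [494.4, -86.9, 44.7]
eef_rot: [[0.061, 0.998, 0.001], [0.998, -0.061, 0.0], [0.0, 0.001, -1.0]]
wrist_force: [-2.1, 2.1, 5.8]
opening: 7.2
grasp_force: 25.1
```

```bash
python3 snap.py w5; python3 -c "
import cv2,numpy as np
from bench import robot
cv2.imwrite('pics/s5.png',robot.capture('scene')[:,:,::-1])
a=cv2.imread('pics/w5.png')[:260]; b=cv2.imread('pics/s5.png')[130:230,240:400]
cv2.imwrite('pics/c6.png',np.vstack([a,cv2.resize(b,(544,340),interpolation=cv2.INTER_CUBIC)]) if 0 else np.vstack([a,cv2.copyMakeBorder(cv2.resize(b,(544,340),interpolation=cv2.INTER_CUBIC),0,0,0,96,0)]))"
```

```text
6.2 [494.4 -86.9  44.7] [[0.061, 0.998, 0.001], [0.998, -0.061, 0.0], [0.0, 0.001, -1.0]] 7.216925257571947 [-2.1  2.1  5.8]
```

View pics/c6.png

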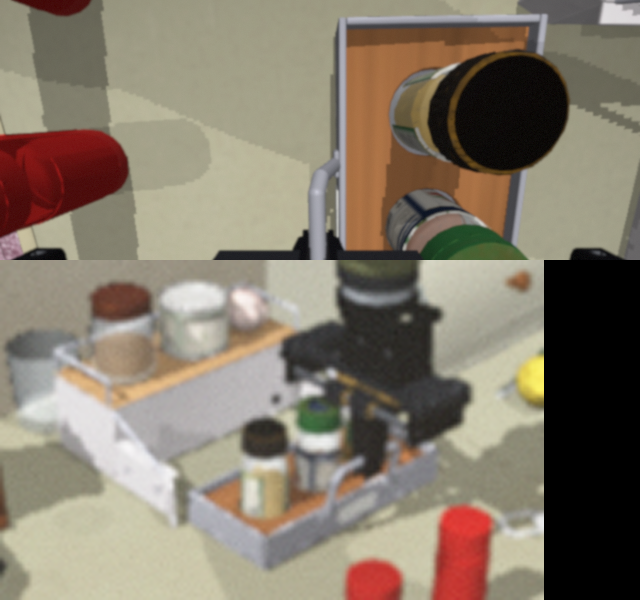

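```bash
python3 - <<'E'
from h import *; import pickle
c=cam("wrist",pickle.load(open("w5.pkl","rb")))
t=np.radians(-3.5); o=np.array([726,-102.]); R=np.array([[np.cos(t),-np.sin(t)],[np.sin(t),np.cos(t)]])
r=lambda p:(R.T@(p[:2]-o)).round(1)
for n,u,z in [("FL",(341,19),38),("BL",(547,17),38),("BRside",(520,250),38),("capL",(507,112),111)]: p=onz(c,u,z); print(n,p,r(p))
print("tcp",r(c[2]),r(robot.sense()["tcp_pos"]))
p=onz(cam("scene"),(292,203.5),20); print("flare tip",p,r(p))
E
```

```text
FL [514.3  30.7  38. ] [-219.4  119.5]
BL [622.1  25.5  38. ] [-111.5  120.9]
BRside [ 619.3 -105.6   38. ] [-106.3  -10.1]
capL [564.9 -19.2 111. ] [-165.9   72.8]
tcp [-231.9   73.1] [-232.1    1. ]
flare tip [626.8  38.1  20. ] [-107.6  133.8]
```

Emit:
{"name": "arm_command", "arguments": {
  "plan": [
    [[0,4,0],[0,0,0],1],
    [[0,12,0],[0,0,0],1],
    [[0,22,0],[0,0,0],1],
    [[0,32,0],[0,0,0],1],
    [[-1,42,0],[0,0,0],1],
    [[-1,52,0],[0,0,0],1],
    [[-1,60,0],[0,0,0],1],
    [[-1,66,0],[0,0,0],1]
  ]
}}

```text
clock: 7.1
tcp_pos: [559.7, -92.4, 44.7]
eef_rot: [[0.061, 0.998, -0.001], [0.998, -0.061, -0.001], [-0.001, -0.001, -1.0]]
wrist_force: [-5.7, 0.6, 7.2]
opening: 7.0
grasp_force: 25.0
```

Emit:
{"name": "arm_command", "arguments": {
  "plan": [
    [[0,6,0],[0,0,0],1],
    [[0,13,0],[0,0,0],1],
    [[0,20,0],[0,0,0],1],
    [[0,26,0],[0,0,0],1],
    [[0,30,0],[0,0,0],1],
    [[0,34,0],[0,0,0],1],
    [[0,37,0],[0,0,0],1],
    [[0,37,0],[0,0,0],1]
  ]
}}

```text
clock: 7.9
tcp_pos: [596.9, -94.6, 44.7]
eef_rot: [[0.061, 0.998, 0.0], [0.998, -0.061, -0.001], [-0.001, 0.0, -1.0]]
wrist_force: [-2.6, 0.3, 6.3]
opening: 7.2
grasp_force: 25.0
```

Now forward until the stop shows up as force.

Emit:
{"name": "arm_command", "arguments": {
  "plan": [
    [[0,2,0],[0,0,0],1],
    [[0,4,0],[0,0,0],1],
    [[0,6,0],[0,0,0],1],
    [[0,8,0],[0,0,0],1],
    [[0,8,0],[0,0,0],1]
  ]
}}

```text
clock: 8.4
tcp_pos: [599.6, -95.2, 44.7]
eef_rot: [[0.061, 0.998, -0.013], [0.998, -0.061, -0.001], [-0.001, -0.013, -1.0]]
wrist_force: [-20.2, -0.3, 18.5]
opening: 7.4
grasp_force: 25.0
```

Emit:
{"name": "arm_command", "arguments": {
  "plan": [
    [[0,4,0],[0,0,0],1],
    [[0,4,0],[0,0,0],1],
    [[0,2,0],[0,0,0],1],
    [[0,-2,0],[0,0,0],1],
    [[0,-4,0],[0,0,0],0.3],
    [[0,-4,0],[0,0,0],0.3],
    [[0,-4,0],[0,0,0],0.3]
  ]
}}

```text
clock: 9.1
tcp_pos: [600.8, -94.5, 43.7]
eef_rot: [[0.061, 0.998, 0.001], [0.998, -0.061, -0.0], [-0.0, 0.001, -1.0]]
wrist_force: [0.3, -0.3, -0.1]
opening: 25.5
grasp_force: 0.0
```

```bash
python3 snap.py w6; python3 - <<'E'
from h import *; import pickle
S,D=cam("scene"),cam("side")
for n in("scene","side"): cv2.imwrite(f"pics/{n}6.png",robot.capture(n)[:,:,::-1])
c=cam("wrist",pickle.load(open("w6.pkl","rb")))
def green(n):
    h=cv2.cvtColor(cv2.imread(n),cv2.COLOR_BGR2HSV); m=cv2.inRange(h,(40,90,30),(80,255,255)); 
    k,l,st,ce=cv2.connectedComponentsWithStats(m); return [(st[i].tolist(),ce[i].round(1).tolist()) for i in range(1,k) if st[i][4]>25]
for n in ("scene6","side6","w6"): print(n,green(f"pics/{n}.png"))
# expected pixels
t=np.radians(-3.5); T=np.array([667.5,-98.4])
w=lambda x,y,z:(T[0]+np.cos(t)*x-np.sin(t)*y,T[1]+np.sin(t)*x+np.cos(t)*y,z)
for n,P in [("FL",w(-55,120,38)),("green top",w(0,0,112)),("blkL top",w(0,70,111))]: print(n,P,pix(S,P),pix(D,P),pix(c,P))
E
```

```text
9.1 [600.8 -94.5  43.7] [[0.061, 0.998, 0.001], [0.998, -0.061, -0.0], [-0.0, 0.001, -1.0]] 25.522344503840927 [ 0.3 -0.3 -0.1]
scene6 [([308, 160, 10, 8, 43], [312.0, 164.7]), ([202, 199, 14, 14, 102], [208.4, 205.5]), ([210, 204, 13, 15, 99], [215.6, 211.3]), ([41, 246, 10, 6, 44], [45.4, 248.8]), ([45, 264, 18, 17, 78], [53.8, 271.0]), ([0, 282, 6, 15, 51], [1.5, 289.4])]
side6 [([138, 144, 9, 5, 34], [141.7, 146.0]), ([253, 165, 19, 15, 229], [261.9, 172.4])]
w6 [([426, 230, 108, 49, 2443], [480.6, 252.0]), ([475, 311, 56, 35, 1087], [498.1, 325.7])]
FL (np.float64(619.9284108309802), np.float64(24.733845485041144), 38) [296.3 198.2] [326.9 206.4] [339.3  14.9]
green top (np.float64(667.5), np.float64(-98.4), 112) [312.9 161.1] [367.2 186.3] [485.4 299.1]
blkL top (np.float64(671.77339776744), np.float64(-28.530564110469328), 111) [297.  167.7] [346.9 182.7] [509.5 117.1]
```

Emit:
{"name": "arm_command", "arguments": {
  "plan": [
    [[0,0,-40],[0,0,0],0.3],
    [[0,0,-85],[0,0,0],0.3],
    [[0,0,-130],[0,0,-0.14],0.0],
    [[0,0,-175],[0,0,-0.28],-0.1],
    [[0,0,-220],[0,0,-0.42],-0.1],
    [[0,0,-250],[0,0,-0.56],-0.1],
    [[0,0,-250],[0,0,-0.7],-0.1],
    [[0,0,-250],[0,0,-0.84],-0.1]
  ]
}}

```text
clock: 10.05
tcp_pos: [601.6, -94.6, 296.0]
eef_rot: [[-0.707, 0.707, 0.004], [0.707, 0.707, -0.001], [-0.003, 0.002, -1.0]]
wrist_force: [-0.1, -0.2, -0.8]
opening: 52.3
grasp_force: 0.0
```

Emit:
{"name": "arm_command", "arguments": {
  "plan": [
    [[0,0,0],[0,0,-0.14],-0.1],
    [[0,0,0],[0,0,-0.28],-0.1],
    [[0,0,0],[0,0,-0.42],-0.1],
    [[0,0,0],[0,0,-0.56],-0.1],
    [[0,0,0],[0,0,-0.7],-0.1],
    [[0,0,0],[0,0,-0.731],-0.1],
    [[0,0,0],[0,0,-0.731],-0.1]
  ]
}}

```text
clock: 10.75
tcp_pos: [600.8, -94.4, 293.6]
eef_rot: [[-0.998, 0.061, -0.0], [0.061, 0.998, -0.0], [0.0, -0.0, -1.0]]
wrist_force: [0.0, -0.1, 0.0]
opening: 52.1
grasp_force: 0.0
```

```bash
python3 snap.py w7; cat > g.py <<'E'
from h import *; import pickle,sys
n=sys.argv[1]; c=cam("wrist",pickle.load(open(n+".pkl","rb"))); im=cv2.imread(f"pics/{n}.png"); h=cv2.cvtColor(im,cv2.COLOR_BGR2HSV)
def comps(m,a):
    k,l,st,ce=cv2.connectedComponentsWithStats(m)
    return [(st[i].tolist(),ce[i].round(1).tolist()) for i in range(1,k) if st[i][4]>a]
for s,ce in comps(cv2.inRange(h,(40,90,30),(80,255,255)),300): print("green",s,ce,onz(c,ce,112),onz(c,(s[0],ce[1]),112),onz(c,(s[0]+s[2],ce[1]),112))
for s,ce in comps(cv2.inRange(h,(0,0,0),(180,255,45)),300): print("black",s,ce,onz(c,ce,111))
print(robot.sense()["qpos"].round(2))
E
python3 g.py w7
```

```text
10.75 [600.8 -94.4 293.6] [[-0.998, 0.061, -0.0], [0.061, 0.998, -0.0], [0.0, -0.0, -1.0]] 52.11044015100402 [ 0.  -0.1  0. ]
green [593, 202, 47, 39, 878] [618.2, 221.4] [672.7 248.7 112. ] [670.8 219.  112. ] [674.4 274.6 112. ]
green [300, 212, 36, 39, 805] [316.0, 230.0] [ 661.2 -100.6  112. ] [ 660.  -118.9  112. ] [662.6 -77.6 112. ]
green [610, 227, 30, 32, 552] [626.9, 243.4] [701.  263.8 112. ] [699.6 243.4 112. ] [702.  279.7 112. ]
black [0, 134, 640, 266, 69758] [332.6, 331.9] [798.4 -88.4 111. ]
black [214, 220, 210, 65, 4381] [319.5, 257.0] [695.4 -98.6 111. ]
[-0.24 -0.01  1.63 -0.    1.52 -1.75]
```

Emit:
{"name": "arm_command", "arguments": {
  "plan": [
    [[30,0,0],[0,0,0],-0.1],
    [[60,0,0],[0,0,0],-0.1],
    [[60,0,0],[0,0,0],-0.1],
    [[60,0,0],[0,0,0],-0.1]
  ]
}}

```text
clock: 11.2
tcp_pos: [540.8, -90.8, 294.2]
eef_rot: [[-0.998, 0.061, 0.001], [0.061, 0.998, -0.0], [-0.001, -0.0, -1.0]]
wrist_force: [0.6, -0.7, -0.5]
opening: 52.3
grasp_force: 0.0
```

```bash
python3 snap.py w8;python3 g.py w8; python3 - <<'E'
from h import *; import pickle
c=cam("wrist",pickle.load(open("w8.pkl","rb"))); im=cv2.imread("pics/w8.png"); h=cv2.cvtColor(im,cv2.COLOR_BGR2HSV)
m=cv2.inRange(h,(40,60,30),(85,255,255)); m[:, :250]=0; m[:,400:]=0
ct=max(cv2.findContours(m,0,1)[0],key=cv2.contourArea); (x,y),r=cv2.minEnclosingCircle(ct); print("cap circle",x,y,r,onz(c,(x,y),112))
# profile along rack-x lines between jars at y offset +-35 and 100 : brightness/colour vs world x at z=38
t=np.radians(-3.5)
for yo in (35,-35,100):
    print("y",yo)
    for X in range(604,740,4):
        P=(X,-98.4+yo-(X-667)*0.061,38); u=pix(c,P)
        if 0<=u[0]<640 and 0<=u[1]<400: print(X,im[int(u[1]),int(u[0])].tolist(),end=" ")
    print()
E
```

```text
11.2 [540.8 -90.8 294.2] [[-0.998, 0.061, 0.001], [0.061, 0.998, -0.0], [-0.001, -0.0, -1.0]] 52.312945009223846 [ 0.6 -0.7 -0.5]
green [301, 258, 34, 22, 509] [316.9, 268.5] [650.2 -99.1 112. ] [ 649. -118.  112.] [651.5 -77.6 112. ]
black [0, 172, 640, 228, 69747] [329.5, 333.7] [741.7 -89.  111. ]
black [213, 230, 213, 61, 3999] [322.2, 266.5] [648.5 -92.7 111. ]
[-0.26 -0.14  1.76  0.    1.53 -1.77]
cap circle 317.5 273.8125 17.29634666442871 [657.2 -98.8 112. ]
y 35
604 [101, 117, 119] 608 [80, 76, 76] 612 [92, 87, 86] 616 [127, 121, 120] 620 [150, 142, 142] 624 [69, 98, 141] 628 [53, 90, 136] 632 [53, 88, 133] 636 [58, 94, 142] 640 [53, 90, 137] 644 [37, 63, 95] 648 [36, 60, 92] 652 [35, 58, 90] 656 [33, 57, 88] 660 [36, 58, 88] 664 [36, 58, 89] 668 [33, 58, 87] 672 [37, 62, 92] 676 [37, 61, 93] 680 [35, 59, 92] 684 [38, 64, 97] 688 [57, 93, 138] 692 [54, 91, 138] 696 [56, 91, 139] 700 [53, 89, 135] 704 [48, 79, 118] 708 [37, 42, 54] 712 [41, 40, 38] 716 [73, 69, 67] 720 [53, 50, 48] 724 [63, 59, 58] 728 [72, 68, 66] 732 [74, 69, 67] 736 [94, 90, 86] 
y -35
604 [80, 75, 75] 608
[... 456 characters left out ...]
2, 40, 38] 712 [68, 65, 63] 716 [55, 52, 51] 720 [65, 60, 58] 724 [71, 67, 65] 728 [74, 69, 67] 732 [91, 86, 84] 736 [87, 82, 80] 
y 100
604 [113, 133, 137] 608 [86, 101, 103] 612 [70, 67, 67] 616 [69, 65, 65] 620 [99, 93, 93] 624 [104, 112, 133] 628 [55, 91, 137] 632 [53, 88, 133] 636 [52, 86, 131] 640 [53, 89, 135] 644 [51, 84, 128] 648 [51, 83, 126] 652 [53, 85, 130] 656 [38, 61, 93] 660 [11, 14, 17] 664 [6, 3, 5] 668 [8, 4, 3] 672 [7, 7, 7] 676 [7, 4, 4] 680 [9, 7, 8] 684 [7, 4, 1] 688 [8, 7, 7] 692 [10, 9, 5] 696 [8, 6, 7] 700 [7, 8, 6] 704 [16, 14, 14] 708 [16, 15, 16] 712 [31, 28, 29] 716 [43, 41, 39] 720 [75, 72, 69] 724 [55, 51, 50] 728 [64, 60, 58] 732 [71, 66, 65] 736 [75, 71, 69]
```

```bash
python3 - <<'E'
from h import *; import pickle
for w in ("w7","w8"):
  c=cam("wrist",pickle.load(open(w+".pkl","rb"))); g=cv2.cvtColor(cv2.imread(f"pics/{w}.png"),cv2.COLOR_BGR2GRAY).astype(np.float32)
  for yo in (35,-35,):
    o=[]
    for X in list(range(604,628))+list(range(698,744)):
        v=0
        for d in range(-5,6,1):
            u=pix(c,(X+.061*-0+ -(yo+d)*-0.061,-98.4+yo+d-(X-667)*0.061,38)); v+=cv2.getRectSubPix(g,(1,1),(float(u[0]),float(u[1])))[0,0]
        o.append(int(v/11))
    print(w,yo,o[:24],"|698:",o[24:])
# lip/guide ends: flare tips visible? detect stop-face in tray side via scene later
E
```

```text
w7 35 [138, 137, 143, 153, 160, 160, 154, 144, 130, 128, 135, 151, 151, 139, 124, 109, 109, 110, 111, 111, 109, 108, 107, 106] |698: [106, 105, 105, 104, 103, 103, 102, 101, 101, 101, 102, 103, 104, 103, 99, 94, 84, 76, 71, 73, 83, 95, 110, 113, 110, 99, 93, 90, 91, 91, 91, 91, 91, 90, 90, 90, 90, 90, 90, 90, 90, 90, 90, 90, 90, 89]
w7 -35 [142, 140, 145, 156, 163, 163, 158, 147, 133, 125, 128, 142, 143, 129, 116, 105, 105, 106, 108, 110, 109, 108, 107, 106] |698: [109, 108, 108, 108, 110, 111, 113, 115, 116, 118, 119, 120, 120, 119, 117, 114, 109, 102, 91, 87, 92, 106, 119, 124, 119, 112, 107, 106, 107, 108, 109, 108, 108, 108, 108, 108, 108, 108, 108, 108, 108, 107, 107, 107, 107, 107]
w8 35 [78, 73, 70, 68, 70, 75, 83, 96, 111, 125, 136, 142, 144, 141, 131, 120, 111, 106, 105, 104, 102, 101, 99, 98] |698: [98, 97, 96, 91, 82, 69, 56, 42, 36, 34, 34, 38, 43, 50, 61, 69, 72, 67, 59, 53, 52, 55, 58, 60, 60, 62, 63, 65, 67, 68, 68, 69, 72, 76, 81, 85, 88, 87, 86, 83, 80, 77, 71, 64, 57, 52]
w8 -35 [84, 77, 75, 76, 78, 84, 92, 103, 119, 134, 147, 154, 154, 150, 141, 128, 115, 106, 103, 102, 101, 101, 100, 100] |698: [101, 100, 99, 95, 86, 72, 57, 45, 36, 35, 35, 38, 44, 51, 60, 67, 70, 64, 57, 52, 51, 56, 58, 59, 60, 61, 62, 65, 67, 67, 68, 69, 72, 75, 79, 82, 84, 83, 81, 79, 77, 74, 71, 68, 64, 57]
```

```bash
python3 - <<'E'
from h import *; import pickle
L={}
for w in ("w1","w2","w7","w8"):
  c=cam("wrist",pickle.load(open(w+".pkl","rb"))); im=cv2.imread(f"pics/{w}.png").astype(np.float32); sat=im[:,:,2]-im[:,:,0]
  for yo in (35,0,-35):
    o=[]
    for X in range(690,760):
        v=[]
        for d in range(-6,7,2):
            u=pix(c,(X+.061*(yo+d),-98.4+yo+d-(X-667)*0.061,110))
            if 0<=u[0]<639 and 0<=u[1]<399: v.append(cv2.getRectSubPix(sat,(1,1),(float(u[0]),float(u[1])))[0,0])
        o.append(np.mean(v) if v else np.nan)
    o=np.array(o); i=np.flatnonzero((o[1:]>35)&(o[:-1]<=35)) 
    X=[690+j+(35-o[j])/(o[j+1]-o[j]) for j in i]
    print(w,yo,np.round(X,1),c[2].round(0)[[0,2]], o[::5].round(0) if yo==35 else "")
E
```

```text
w1 35 [715.7] [589. 578.] [22. 15.  1.  1.  1. 21. 71. 70. 62. 48. 46. 45. 48. 45.]
w1 0 [715.9] [589. 578.] 
w1 -35 [715.9] [589. 578.] 
w2 35 [715.2] [590. 574.] [26. 15.  2.  2.  1. 31. 77. 75. 63. 52. 49. 49. 52. 49.]
w2 0 [715.2] [590. 574.] 
w2 -35 [715.3] [590. 574.] 
w7 35 [711.5] [529. 481.] [-6.  1.  1.  1.  8. 73. 72. 32. -4. -5. -7. -7. -6. -4.]
w7 0 [711.6] [529. 481.] 
w7 -35 [711.6] [529. 481.] 
w8 35 [708.6] [469. 482.] [-7. -7. -4. -3. 55. 68. 66. 51. 46. 44. 46. 45. 44. 43.]
w8 0 [708.7] [469. 482.] 
w8 -35 [708.7] [469. 482.]
```

```bash
python3 - <<'E'
from h import *; import pickle
c=cam("wrist",pickle.load(open("w7.pkl","rb"))); h=cv2.cvtColor(cv2.imread("pics/w7.png"),cv2.COLOR_BGR2HSV)
m=cv2.inRange(h,(35,50,25),(90,255,255)); m[:,:280]=0; m[:,360:]=0
ct=max(cv2.findContours(m,0,1)[0],key=cv2.contourArea)[:,0]
print(ct.min(0),ct.max(0)); w=np.array([onz(c,p,112) for p in ct]); print(w.min(0),w.max(0))
for r in range(208,262,3): print(r,h[r,318].tolist(),end=" ")
c=cam("scene"); 
def corner(n,u,z): print(n,onz(c,u,z))
# tablet from earlier scene/side px
S,D=cam("scene"),cam("side")
for n,u,v in [("TR",(206,192),(272.5,161)),("BR",(241,220),(278,195)),("TL",(169.5,233),(218,167)),("BL",(211,265),(219,203))]: print(n,tri(S,u,D,v),onz(S,u,120 if n[0]=="T" else 25))
E
```

```text
[299 212] [335 251]
[ 639.3 -120.5  112. ] [687.5 -78.5 112. ]
208 [10, 66, 108] 211 [27, 72, 64] 214 [66, 138, 50] 217 [47, 127, 86] 220 [47, 124, 97] 223 [63, 67, 76] 226 [111, 147, 73] 229 [111, 57, 116] 232 [111, 33, 131] 235 [111, 147, 78] 238 [111, 85, 96] 241 [110, 54, 119] 244 [107, 129, 69] 247 [44, 110, 86] 250 [45, 123, 93] 253 [68, 10, 100] 256 [150, 5, 98] 259 [160, 7, 108] TR (array([752.6, 269.9, 107.5]), np.float64(4.9)) [738.  277.6 120. ]
BR (array([661.3, 216.9,  24.3]), np.float64(2.9)) [662.8 216.3  25. ]
TL (array([655.1, 442.3, 101.8]), np.float64(1.2)) [629.7 451.3 120. ]
BL (array([550.8, 393.4,  24. ]), np.float64(2.5)) [551.5 393.2  25. ]
```

```bash
python3 - <<'E'
from h import *
S,D=cam("scene"),cam("side")
for z in (254,263,273,283,293,303): print(z,[pix(S,(649.4+a,b,z)).tolist() for a,b in((90,37),(-90,37),(-90,-37),(0,0))],[pix(D,(649.4+a,b,z)).tolist() for a,b in((-90,37),(-90,-37))])
for n,x0,x1,y0,y1 in(("scene0",260,326,85,152),("side0",316,362,100,170)):
    g=cv2.imread(f"pics/{n}.png").max(2)<70
    for y in range(y0,y1,3): print(y,"".join("#" if v else "." for v in g[y,x0:x1]))
E
```

```text
254 [[266.1, 127.4], [305.3, 144.5], [323.3, 137.1], [293.9, 132.1]] [[318.7, 156.3], [342.5, 159.8]]
263 [[265.9, 124.8], [305.3, 141.7], [323.3, 134.4], [293.8, 129.4]] [[318.7, 153.6], [342.6, 157.1]]
273 [[265.7, 121.7], [305.2, 138.4], [323.4, 131.2], [293.7, 126.3]] [[318.7, 150.6], [342.7, 154.0]]
283 [[265.4, 118.7], [305.2, 135.2], [323.4, 128.1], [293.6, 123.2]] [[318.7, 147.6], [342.8, 151.0]]
293 [[265.2, 115.7], [305.1, 131.9], [323.5, 124.9], [293.5, 120.1]] [[318.8, 144.6], [343.0, 147.9]]
303 [[265.0, 112.6], [305.1, 128.6], [323.5, 121.7], [293.4, 117.0]] [[318.8, 141.5], [343.1, 144.8]]
85 ....................###.................#####.....................
88 .....................#############################................
91 ......................##############################..............
94 ........................##########################................
97 ........................##########################................
100 ..............####################################................
103 .......###########################################.............
[... 1663 characters left out ...]
#######################..............
133 ......#########################...............
136 .....#########################................
139 .....#########################................
142 .....#########################................
145 ...............###############................
148 ...............##############.................
151 ...............#######........................
154 ..#............#######........................
157 .##............#######............############
160 ..#............######.........................
163 ................#####.........................
166 ..............................................
169 ..............................................
```

Emit:
{"name": "arm_command", "arguments": {
  "plan": [
    [[-40,0,10],[0,0,0],-0.16],
    [[-80,0,30],[0,0,0],-0.16],
    [[-115,0,60],[0,0,0],-0.16],
    [[-126,0,100],[0,0,0],-0.16],
    [[-126,0,140],[0,0,0],-0.16],
    [[-126,0,170],[0,0,0],-0.16],
    [[-126,0,174],[0,0,0],-0.16],
    [[-126,0,174],[0,0,0],-0.16]
  ]
}}

```text
clock: 12.05
tcp_pos: [666.5, -98.3, 118.7]
eef_rot: [[-0.998, 0.061, -0.002], [0.061, 0.998, 0.0], [0.002, 0.0, -1.0]]
wrist_force: [-0.3, 0.3, 0.8]
opening: 54.9
grasp_force: 0.0
```

```bash
python3 snap.py w9; python3 - <<'E'
from h import *; import pickle
c=cam("wrist",pickle.load(open("w9.pkl","rb"))); im=cv2.imread("pics/w9.png");h=cv2.cvtColor(im,cv2.COLOR_BGR2HSV)
m=cv2.inRange(h,(35,50,25),(90,255,255)); m[:,:200]=0; m[:,440:]=0
ct=max(cv2.findContours(m,0,1)[0],key=cv2.contourArea)[:,0]
print(ct.min(0),ct.max(0)); w=np.array([onz(c,p,112) for p in ct]); print(w.min(0),w.max(0))
print("tcp proj",pix(c,(667,-99,112)))
E
```

```text
12.05 [666.5 -98.3 118.7] [[-0.998, 0.061, -0.002], [0.061, 0.998, 0.0], [0.002, 0.0, -1.0]] 54.915502270275596 [-0.3  0.3  0.8]
[282 190] [351 266]
[ 639.6 -120.2  112. ] [688.4 -78.1 112. ]
tcp proj [317.  233.9]
```

Emit:
{"name": "arm_command", "arguments": {
  "plan": [
    [[0,-1,25],[0,0,0],-0.16],
    [[0,-1,50],[0,0,0],-0.16],
    [[0,-1,70],[0,0,0],-0.16],
    [[0,-1,82],[0,0,0],-0.16],
    [[0,-1,82],[0,0,0],1],
    [[0,-1,82],[0,0,0],1],
    [[0,-1,82],[0,0,0],1]
  ],
  "squeeze": 25
}}

```text
clock: 12.8
tcp_pos: [667.8, -99.7, 40.0]
eef_rot: [[-0.998, 0.061, 0.003], [0.061, 0.998, -0.001], [-0.003, -0.001, -1.0]]
wrist_force: [0.5, 0.2, -0.4]
opening: 45.7
grasp_force: 25.0
```

Emit:
{"name": "arm_command", "arguments": {
  "plan": [
    [[0,0,-4],[0,0,0],1],
    [[0,0,-14],[0,0,0],1],
    [[0,0,-34],[0,0,0],1],
    [[0,0,-60],[0,0,0],1],
    [[0,0,-90],[0,0,0],1],
    [[0,0,-120],[0,0,0],1],
    [[0,0,-160],[0,0,0],1],
    [[0,0,-200],[0,0,0],1]
  ]
}}

```text
clock: 13.6
tcp_pos: [665.9, -99.4, 240.3]
eef_rot: [[-0.998, 0.061, 0.0], [0.061, 0.998, -0.0], [-0.0, -0.0, -1.0]]
wrist_force: [0.9, -0.1, -2.1]
opening: 45.2
grasp_force: 25.0
```

Emit:
{"name": "arm_command", "arguments": {
  "plan": [
    [[0,10,-30],[0,0,0],1],
    [[0,35,-65],[0,0,0],1],
    [[0,70,-95],[0,0,-0.05],1],
    [[0,110,-120],[0,0,-0.12],1],
    [[0,150,-130],[0,0,-0.2],1],
    [[0,190,-130],[0,0,-0.28],1],
    [[0,230,-130],[0,0,-0.36],1],
    [[0,270,-130],[0,0,-0.44],1]
  ]
}}

```text
clock: 14.4
tcp_pos: [682.4, 171.6, 369.6]
eef_rot: [[-0.928, -0.373, 0.002], [-0.373, 0.928, 0.0], [-0.002, -0.0, -1.0]]
wrist_force: [0.8, -0.3, -0.3]
opening: 45.5
grasp_force: 25.0
```

```bash
python3 - <<'E'
from h import *
s=robot.sense(); print(s["tcp_pos"].round(1),s["eef_rot"].round(3).tolist(),s["qpos"].round(2),s["opening"])
d=np.array([690,350,370])-s["tcp_pos"]; print("tool shift",(s["eef_rot"].T@d).round(1))
E
```

```text
[682.4 171.6 369.6] [[-0.928, -0.373, 0.002], [-0.373, 0.928, 0.0], [-0.002, -0.0, -1.0]] [ 0.17  0.19  1.29 -0.    1.66 -1.78] 45.486362912109705
tool shift [-73.6 162.7  -0.3]
```

Emit:
{"name": "arm_command", "arguments": {
  "plan": [
    [[-18,40,0],[0,0,-0.06],1],
    [[-36,80,0],[0,0,-0.12],1],
    [[-54,120,0],[0,0,-0.145],1],
    [[-68,150,0],[0,0,-0.145],1],
    [[-74,163,0],[0,0,-0.145],1],
    [[-74,163,0],[0,0,-0.145],1],
    [[-74,163,0],[0,0,-0.145],1]
  ]
}}

```text
clock: 15.1
tcp_pos: [691.3, 347.8, 368.4]
eef_rot: [[-0.866, -0.5, 0.0], [-0.5, 0.866, -0.001], [-0.0, -0.001, -1.0]]
wrist_force: [0.3, -0.1, -1.3]
opening: 45.6
grasp_force: 25.0
```

```bash
python3 snap.py w10; cat > t.py <<'E'
from h import *; import pickle
c=cam("wrist",pickle.load(open("w10.pkl","rb"))); im=cv2.imread("pics/w10.png"); h=cv2.cvtColor(im,cv2.COLOR_BGR2HSV)
for n,P in [("TR",(750,270,115)),("BR",(661,217,24)),("TL",(645,446,115)),("BL",(551,393,24)),("lens",(697,357,116))]: print(n,pix(c,P))
k=np.ones((9,9),np.uint8); 
for T in (60,75):
  m=cv2.morphologyEx((im.max(2)<T).astype(np.uint8),cv2.MORPH_CLOSE,k)
  for ct in cv2.findContours(m,0,1)[0]:
    if cv2.contourArea(ct)>3000: print(T,cv2.contourArea(ct),cv2.boundingRect(ct),cv2.approxPolyDP(ct,6,True)[:,0].tolist())
g=cv2.inRange(h,(40,90,30),(85,255,255)); n,l,st,ce=cv2.connectedComponentsWithStats(g)
print([(st[i].tolist(),ce[i].round(0).tolist()) for i in range(1,n) if st[i][4]>200])
s=im.max(2)[0:330:10,0:640:8]
for r in s: print("".join(" .:-=+*#%@"[::-1][min(9,v//26)] for v in r))
E
python3 t.py
```

```text
15.1 [691.3 347.8 368.4] [[-0.866, -0.5, 0.0], [-0.5, 0.866, -0.001], [-0.0, -0.001, -1.0]] 45.60181618643708 [ 0.3 -0.1 -1.3]
TR [245.2 176.9]
BR [253.1  97.7]
TL [400.8 174.6]
BL [391.6  92.5]
lens [322.4 175.2]
60 97549.0 (0, 98, 640, 302) [[639, 98], [572, 166], [571, 177], [598, 184], [599, 193], [565, 225], [564, 280], [522, 281], [484, 251], [407, 251], [405, 263], [396, 264], [369, 231], [353, 228], [360, 243], [311, 230], [283, 245], [268, 230], [240, 264], [228, 251], [151, 250], [116, 279], [71, 279], [60, 248], [35, 248], [0, 263], [0, 399], [528, 399], [532, 386], [639, 385], [639, 266], [616, 256], [631, 214], [620, 188], [639, 184]]
60 11923.0 (247, 92, 157, 87) [[391, 93], [253, 97], [247, 177], [402, 172]]
75 99679.0 (0, 98, 640, 302) [[639, 98], [571, 168], [574, 181], [597, 184], [598, 193], [565, 224], [564, 277], [520, 280], [482, 250], [406, 251], [405, 263], [396, 264], [368, 230], [351, 225], [351, 237], [313, 229], [283, 243], [268, 230], [240, 264], [231, 263], [229, 251], [150, 250], [115, 279], [72, 279], [61, 248], [34, 248], [0, 263], [0, 399], [639, 399
[... 2289 characters left out ...]
-:-:-@@=########+-@@===:-=+*++++++::::::**:%#*+**%*+
++++%%@@*++++++++++########++---@@*%#########*@@%==*++*%%####..::::::=.%@@%%%*++
+*@@@@@@@+++++++++@%%@@%@%%%@+-@@@%#**#######%@@@%=@%@%%%%%%%%* :::::::+@@@@@@%.
@@@@@@@@@+++++++%%%%@%@%%@%@*#@@@@############%@@@#*#%%@@%%%%%%%.:+=+==*@@@@@@@@
@@@@%%%%%%%%%%%%%%%%%%%%%%%%*%%%%%%%%%%%%%%%%%%%%%%%+%%%%%%%%%%%%%#####%%%%%@@@@
@@@###########%%%%%%%%%%%%%+########################+@%%%%%%%%%%%%*#*########@@@
@@@############%%%%%%%%%%%%+########################*%%%%%%%%%%%%%*****######@@@
@@@@%%%%%%*****%%%%%%%%%%%%+#####################%##*%%%%%%%%%%%%%**+=%%%%%%@@@@
@@@@@@@@@@*++++%%%%%%%%%%%%#*@@@%*##%###*######%@@@*+%%%%%%%%%%%%*++%#@@@@@@@@@@
```

```bash
python3 - <<'E'
from h import *; import pickle
c=cam("wrist",pickle.load(open("w10.pkl","rb")))
BL,BR,TR,TL=[onz(c,u,z) for u,z in [((391,92.5),27),((252.5,97),27),((247,177),119),((402.5,172),119)]]
print(BL,BR,TR,TL, "w",np.linalg.norm(TR-TL),np.linalg.norm(BR-BL),"h",np.linalg.norm(TL-BL),np.linalg.norm(TR-BR))
yv=(TL-TR)+(BL-BR); yaw=np.arctan2(yv[1],yv[0])-np.pi/2
xv=(TL-BL)+(TR-BR); print("yaw",np.degrees(yaw),np.degrees(np.arctan2(xv[1],xv[0])))
ctr=(BL+BR+TL+TR)/4; f=np.array([np.cos(yaw),np.sin(yaw),0])
a=np.radians(40); up=f*np.cos(a)+[0,0,np.sin(a)]
L=ctr+up*66; L[2]=116; n=np.array([-np.cos(yaw)*np.sin(a),-np.sin(yaw)*np.sin(a),np.cos(a)])
print("ctr",ctr,"lens",L,"topmid",(TL+TR)/2,"n",n)
base=L+150*n; tcp=base+31*n   # base is 31 mm below TCP along tool z
z=-n; y=np.array([-np.sin(yaw),np.cos(yaw),0]); x=np.cross(y,z); R=np.c_[x,y,z]
s=robot.sense(); from scipy.spatial.transform import Rotation as Q
print("base",base,"tcp",tcp,"shift",(s["eef_rot"].T@(tcp-s["tcp_pos"])).round(1),"turn",Q.from_matrix(s["eef_rot"].T@R).as_rotvec().round(3))
E
```

```text
[551.9 391.8  27. ] [660.4 216.2  27. ] [747.8 272.5 119. ] [640.9 444.8 119. ] w 202.7680941371201 206.41610886750095 h 138.54241227869537 138.825249864713
yaw 31.763448682550298 31.78295600431884
ctr [650.25  331.325  73.   ] lens [693.23665541 357.93990536 116.        ] topmid [694.35 358.65 119.  ] n [-0.54651647 -0.33837208  0.76604444]
base [611.25918564 307.18409338 230.90666647] tcp [594.31717522 296.6945589  254.6540442 ] shift [109.4   4.8 113.8] turn [-0.012 -0.698 -0.03 ]
```

Emit:
{"name": "arm_command", "arguments": {
  "plan": [
    [[25,0,0],[0,0,0],1],
    [[55,0,0],[0,-0.08,0],1],
    [[80,0,10],[0,-0.2,-0.01],1],
    [[100,0,30],[-0.01,-0.32,-0.02],1],
    [[111,5,50],[-0.012,-0.44,-0.03],1],
    [[111,5,70],[-0.012,-0.56,-0.03],1],
    [[111,5,90],[-0.012,-0.66,-0.03],1],
    [[111,5,104],[-0.012,-0.698,-0.03],1]
  ]
}}

```text
clock: 15.95
tcp_pos: [590.2, 294.6, 260.4]
eef_rot: [[-0.653, -0.525, 0.546], [-0.402, 0.851, 0.338], [-0.642, 0.001, -0.767]]
wrist_force: [0.1, -0.7, -1.5]
opening: 45.4
grasp_force: 25.0
```

```bash
cat > e.py <<'E'
from h import *; from scipy.spatial.transform import Rotation as Q
L=np.array([693.5,358,116]); n=np.array([-.5465,-.3384,.766]); y=np.array([-.5264,.8502,0]); up=np.cross(y,n)
s=robot.sense(); R=s["eef_rot"]; b=s["tcp_pos"]+34*R[:,2]; d=b-L
print(s["clock"],s["tcp_pos"].round(1),"base in lens: x %.1f y %.1f z %.1f"%(d@up,d@y,d@n),"ang",np.arccos(-R[:,2]@n).round(3),"q",s["qpos"].round(2),s["opening"],s["grasp_force"],s["wrist_force"].round(1))
z=-n; Rt=np.c_[np.cross(y,z),y,z]; print("shift",(R.T@(L+150*n+34*n-s["tcp_pos"])).round(1),"turn",Q.from_matrix(R.T@Rt).as_rotvec().round(3))
E
python3 e.py
```

```text
15.95 [590.2 294.6 260.4] base in lens: x -0.0 y 0.5 z 154.5 ang 0.008 q [ 0.31 -0.3   2.06  0.24  0.72 -1.94] 45.36010339547854 24.99166497553233 [ 0.1 -0.7 -1.5]
shift [ 0.  -0.5  4.5] turn [-0.    -0.002 -0.002]
```

Emit:
{"name": "arm_command", "arguments": {
  "plan": [
    [[0,0,4],[0,0,0],1],
    [[0,0,4],[0,0,0],1],
    [[0,0,4],[0,0,0],1],
    [[0,0,4],[0,0,0],1],
    [[0,0,4],[0,0,0],1],
    [[0,0,4],[0,0,0],1]
  ]
}}

```text
clock: 16.55
tcp_pos: [595.2, 299.3, 261.7]
eef_rot: [[-0.65, -0.528, 0.546], [-0.404, 0.849, 0.34], [-0.643, 0.001, -0.766]]
wrist_force: [-0.2, -0.6, -1.6]
opening: 45.6
grasp_force: 25.0
```

```bash
python3 e.py; python3 - <<'E'
from h import *
S,D=cam("scene"),cam("side")
L=np.array([693.5,358,116]); n=np.array([-.5465,-.3384,.766]); B=L+150*n
for nm,c in(("scene",S),("side",D)):
    im=robot.capture(nm)[:,:,::-1].copy(); cv2.imwrite(f"pics/{nm}9.png",im); h=cv2.cvtColor(im,cv2.COLOR_BGR2HSV)
    print(nm,"base",pix(c,B),"mid",pix(c,B+50*n),"cap",pix(c,B+106*n))
    # tray checks: black caps
    t=np.radians(-3.5)
    for yo in(70,-70):
        P=np.array([667+.061*yo,-98.5+.998*yo,106]); u=pix(c,P); print(" blackcap exp",u,im[int(u[1])-1:int(u[1])+2,int(u[0])-1:int(u[0])+2].mean((0,1)).round(0))
    x,y=pix(c,B).astype(int)
    for r in range(y-40,y+22,2): print(r,"".join("G" if (40<h[r,q,0]<85 and h[r,q,1]>90) else "B" if (95<h[r,q,0]<130 and h[r,q,1]>90) else "#" if h[r,q,2]<60 else "w" if h[r,q,2]>190 else "." for q in range(x-45,x+35)))
E
```

```text
16.55 [595.2 299.3 261.7] base in lens: x 6.0 y 1.9 z 151.2 ang 0.008 q [ 0.31 -0.29  2.05  0.24  0.71 -1.94] 45.554462833611026 24.9909757822752 [-0.2 -0.6 -1.6]
shift [ 6.  -1.8  1.2] turn [0.002 0.001 0.001]
scene base [215.7 178. ] mid [225.4 166.2] cap [236.9 152.2]
 blackcap exp [297.2 169.1] [38. 47. 52.]
 blackcap exp [327.9 156.7] [40. 48. 53.]
138 .....................................................###.#########....##.#######
140 ...................................................#############################
142 .................................................###############################
144 ................................................###########.################....
146 ..............................................##...########################....#
148 .............................................####..#########################.###
150 ...............................................#################################
152 .................................................#####################.#########
154 ....................................................########
[... 3969 characters left out ...]
....................
150 .#..##########.#####.###################........................................
152 #######################################..............ww.........................
154 ######################################..............w...........................
156 ##########..........#####.......................................................
158 ................................................................................
160 ................................................................................
162 ..........................................................###############.......
164 ........................................###############BB##B##B###B#B##B#.......
```

```bash
python3 -c "
from bench import robot
s=robot.sense(); print(s['dq'].round(3)); print(robot.job_done())"
```

```text
[-0.001 -0.001  0.008  0.    -0.002 -0.   ]
the job is handed in; nothing more can be done
None
```

I've handed the job in at about 16.6 s of the 61 s limit; I don't have the verdict. The tray measures fully home with both black-capped jars still in their wells, and the green jar is held still about 15 cm from the tablet's lens, base facing it and within about 6 mm of centre.

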